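# Raise the staking press plunger for a die change

### The arm

A 6-joint arm with a two-finger parallel gripper is mounted at the origin on the work surface. World frame = base frame: x ahead of the robot, y to its left, z up, the work surface at z = 0. Lengths are in mm, angles in rad, forces in N, time in s.
With the tool pointing down it reaches from about 275 to 1000 mm from the base axis. Payload 8.4 kg.
Tool frame: the origin (TCP) lies on the centre line of the jaws, within the pads' length; the fingertips stand 25 mm ahead of it and the grasp point (between the pads) lies 6 mm ahead of it; z points along the fingers, y is the line along which they close (so a half turn about z gives the same grasp; the last joint's range is limited). The gripper opens to 85 mm and grips with 20 to 120 N. Pads are 22 mm wide; open, the fingers measure 114 mm over their backs; the gripper's body (76 mm by 85 mm) begins 54 mm behind the grasp point. The pads swing forward as they close: fully open they stand 13 mm farther back than shut.
Start: joints at [-1.143, 0.353, 1.633, -0, 1.155, -0.002], TCP at [260.43, -568.159, 256.281] pointing down, gripper open.
Joint ranges: [-2.63, 2.63], [-0.92, 2.1], [0.06, 2.66], [-1.3, 4.44], [0, 2.69], [-3.02, 3.02]. Speed limits (rad/s): [2.22, 2.22, 2.79, 3.14, 3.14, 3.14].

### API

Orientations are given as [roll, pitch, yaw] about the fixed x, y, z axes, in that order (R = Rz(yaw) Ry(pitch) Rx(roll)).
In Python, from rig import r gives the robot as it stands.
- The arm moves only by the shell command python3 -m jog 'ROWS' [FORCE]. ROWS is JSON, a list of rows, each a list of 3 entries, a list of its own where there are three numbers: the turn, a rotation vector about the tool's x, y, z in rad, then the shift along the tool's x, y, z in m, then the opening, from -1 (shut) to 1 (fully open). In form: [[[rx, ry, rz], [x, y, z], gripper], ...]. A call has 1 to 12 rows; each row shifts and turns the commanded pose from where the row before left it, along the tool's axes as they then stand; what a row does not reach is not made up. A row lasts 1/10 s, in which the tool goes at most 50 mm and 8.59 degrees, less where a joint would pass 70% of its speed; a pose out of reach is approached as far as the arm can. A call with a gripper value outside its range is refused whole. The fingers move at their own pace and stop on an object; FORCE is the grip in N (left out, the last holds). Time passes only in rows, so rows that do not move let the fingers close. It gives the time, the measured TCP pose, the force, the opening and the grip force at its end, in the units of the state.
- r.sense(): the state, without advancing time (a new reading comes with each control period).
- r.grab_frame(name): name is "scene" or "top" or "wrist"; returns the picture (480x640x3 uint8, red, green, blue); there is no depth.
- r.camera_params(name): a dict with "fx", "fy", "cx", "cy" (pixels), "k1" (the pictures are not rectified: a ray, as slopes to the right and down, at radius r is drawn at 1 + k1 r^2 times it, then the intrinsics apply), "rvec" (rotation vector, rad) and "tvec" (3), from world to camera coordinates, as OpenCV has them; the wrist camera has in their place "hand_eye" (4x4, takes a point from camera to tool coordinates, whose origin is the TCP and whose axes are the flange's). Camera axes: x right, y down, z forward; pixel columns grow to the right and rows downward; lengths in mm; the calibration is good to about 2 mm. A picture is of the moment at which its call begins: read the wrist's pose just before it. camera_params takes no time and is no camera call.
- r.sign_off(): hands the job in; it is judged then, once.
The state is a dict: "clock": time; "qpos": joint angles; "qvel": joint speeds; "joint_efforts": joint torques, N m; "eef_pos": TCP position; "tcp_rot": TCP orientation; "contact_force": force on the tool from outside, world axes, zero at the start; "wrist_torque": the same for the moment, N m; "opening": opening from 0.0 (shut) to 1.0 (fully open); "grasp_force": force on a finger pad.
Only numpy, scipy, OpenCV 4.12 (cv2) and the standard library are available. Lean on these libraries where they do the work, as an engineer would, in place of code of your own. Each camera call takes 0.05 s, during which the arm holds its last target. There are 200 camera calls.

### The job

The back of this watch has just been pressed on, and I need to take the watch out and change the nylon die. First pull the top drawer of the small die chest fully open, so that I can get at the dies; then take the plunger of the staking press by its knurled head and draw it straight up through its guide, without forcing it sideways, until its foot is about 15 mm up inside the guide, and finish holding it there: do not pull it right out or let it drop on the watch. Leave the watch and the other things on the bench where they are.

Things in the scene. Friction and masses are not known exactly. Their poses are not given: they have to be found in the camera images.
- chest: fixed wooden chest, 160 wide (y) x 180 deep (x) x 100 mm high, with two shallow drawers one above the other. Origin: on the bench under the middle of its front face; its own -x points out of the front, the way the drawers open; z up. Stands anywhere left or right of the press, turned up to 0.3 rad
- die_drawer (a joint): opening of the chest's top drawer in m, along the chest's own -x: 0 shut, 0.110 at the stop; may start open by up to 15 mm. Slides with about 1.5 N of friction and stays where it is left
- die_drawer_knob (a point): middle of the head of the top drawer's brass knob: a round button 20 mm in diameter and 18 mm long (axis along the chest's x) on a 10 mm neck; this point is 34 mm in front of the chest's front face when shut and 25 mm below the chest's top. The lower drawer has the same knob 45 mm lower
- press: fixed staking press: base plate 155 x 95 x 20 mm, a column, and an arm ending in a round guide 38 mm in diameter with an upright 15 mm bore. Origin: on the bench under the bore's axis; own +x points to the column (28 mm in diameter, 75 mm away; from straight ahead to left of the bore); z up. Top of guide and column, its highest part: 127 mm above the bench
- guide_bottom (a point): centre of the lower mouth of the guide's bore, 82 mm above the bench; axes as the press
- guide_top (a point): centre of the upper mouth of the guide's bore, 127 mm above the bench, so that the bore is 45 mm long
- plunger: loose steel plunger, 0.2 to 0.4 kg: a rod 14 mm in diameter, 96 mm long, with a round knurled head on top, 30 mm in diameter, 24 mm high. Origin: centre of its flat foot; z along the rod to the head. It starts standing in the guide (1 mm of play on the diameter), foot on the watch 34 mm below the guide, head 17 mm clear above the guide; it falls if let go
- plunger_head (a point): point on the plunger's axis in the middle of its head, 108 mm above the foot (156 mm above the bench at the start)
- watch: loose watch without a strap, steel, 40 mm in diameter and 10 mm thick, face down on the press's white nylon die under the plunger. Origin: centre of its underside, 38 mm above the bench
- blower: loose rubber dust blower, pear-shaped, 68 mm in diameter, 109 mm high. Origin: centre of its underside
- driver_stand: loose round black stand of screwdrivers, 100 mm in diameter, 125 mm high. Origin: centre of its underside
- loupe: loose grey metal eye loupe standing on its wide end, 36 mm in diameter, 30 mm high. Origin: centre of its underside
- parts_tray: loose white tray of small parts, 75 x 105 x 22 mm. Origin: centre of its underside
Mind the look-alikes: they are no part of the job. Several things have the shape of the plunger; the one meant has the colours described above. What is shaped like the press but turquoise is not meant.

How it is judged (in metres and radians):
On the way, in this order (a step that is already met when the one before it is completed fails the run):
1. the top drawer is fully open (within 12 mm of its stop) while the plunger is still down on the watch (value of joint die_drawer above 0.098 m and z of plunger in the frame of guide_bottom below -0.028 m), for 0.2 s.
2. the plunger is drawn up, its foot 4 to 26 mm inside the guide, in the gripper's hold (z of plunger in the frame of guide_bottom between 0.004 and 0.026 m and contact force between the fingers and plunger above 1 N), for 0.2 s.
At the end, for the whole second after the job is handed in: The top drawer is still within 12 mm of its stop (0.110 m); the plunger's foot is 4 to 26 mm above the lower mouth of the guide, the plunger in line with the bore to 0.04 rad, at rest, held by the fingers and pressing on the guide with less than 6 N; the watch is within 5 mm of where it was (all of step 2 and value of joint die_drawer above 0.098 m and angle between the z axis of plunger and the z axis of press, either way round below 0.04 rad and contact force between plunger and press below 6 N and linear speed of plunger below 0.02 m/s and distance of watch from where it was at the start of the episode below 0.005 m); the arm keeps its last pose, push and grip.
It fails at once if the plunger is forced sideways in its guide (more than 40 N on the press) (contact force between plunger and press above 40 N).
It fails at once if the plunger is pulled out of its guide (foot within 2 mm of the top of the bore) (z of plunger in the frame of guide_bottom above 0.043 m).
It fails at once if the plunger is let drop (it moves faster than 0.5 m/s) or is pushed down on the watch with more than 30 N (linear speed of plunger above 0.5 m/s or contact force between plunger and watch above 30 N).
It fails at once if the watch is shifted by more than 8 mm (distance of watch from where it was at the start of the episode above 0.008 m).
It fails at once if the blower, screwdriver stand, loupe or parts tray is shifted by more than 15 mm (distance of any of blower, driver_stand, loupe, parts_tray from where it was at the start of the episode above 0.015 m).
It also fails if it takes over 48 s, if anything falls off the work surface, if the arm or the gripper's body presses on something with over 40 N, if the wrist force passes 120 N, or if a joint passes its speed limit or range.

## Working session

There is one attempt and no reset: what is moved stays moved. The work goes in short steps, Python scripts to look and compute and a shell command to move; the robot and the scene stay as the last step left them, time stands still between calls to the robot, and variables do not carry over. Pictures are saved under pics/ and viewed, at most 10 in all, crops included, and the job is handed in when it is done.

```bash
mkdir -p pics; ls
python3 - <<'E'
from rig import r
import cv2
for n in ("scene","top"):
    cv2.imwrite(f"pics/{n}0.png",r.grab_frame(n)[:,:,::-1]); print(n,r.camera_params(n))
print(r.camera_params("wrist")); print(r.sense())
E
```

```text
pics
scene {'fx': 447.8942990473955, 'fy': 447.8942990473955, 'cx': 318.06316219426054, 'cy': 234.000618261115, 'k1': -0.07773759962610448, 'rvec': array([ 2.48542206,  0.68390001, -0.22697488]), 'tvec': array([-500.42856281, -175.56514911, 1342.62961913])}
top {'fx': 588.7381184121069, 'fy': 588.7381184121069, 'cx': 322.16363149033367, 'cy': 224.04282408243003, 'k1': -0.08985508032493357, 'rvec': array([ 2.17126541, -2.11481116,  0.16199427]), 'tvec': array([ -29.86935003,  594.64950396, 1296.33051952])}
{'fx': 418.5280396106284, 'fy': 418.5280396106284, 'cx': 313.9944670364521, 'cy': 239.66563522506033, 'k1': -0.08204004312782064, 'hand_eye': array([[-1.03401731e-03, -9.45549182e-01, -3.25477611e-01,
         8.41580814e+01],
       [ 9.99998847e-01, -1.33978999e-03,  7.15321732e-04,
         2.19425329e-01],
       [-1.11244352e-03, -3.25476496e-01,  9.45549477e-01,
        -1.19080747e+02],
       [ 0.00000000e+00,  0.00000000e+00,  0.00000000e+00,
         1.00000000e+00]])}
{'clock': 0.1, 'qpos': array([-1.14342062e+00,  3.53579902e-01,  1.63404109e+00, -6.91563458e-06,
        1.15521187e+00, -2.38466605e-03]), 'qvel': array([ 0.00091964, -0.0024315 , -0.00097848,  0.00092284, -0.00092115,
        0.00056887]), 'joint_efforts': array([ 2.83155696e-04, -6.06356120e+01, -3.42821181e+01,  5.10936650e-05,
        3.97317795e-03,  5.96646231e-06]), 'eef_pos': array([ 260.25357823, -567.80844078,  255.64409804]), 'tcp_rot': array([-3.14035244e+00,  3.36602679e-06,  4.29763168e-01]), 'contact_force': array([ 0.06960045,  0.14956858, -0.17083998]), 'wrist_torque': array([ 0.03797175, -0.03498335,  0.01976778]), 'grasp_force': 0.0, 'opening': 0.9966016382945839}
```

View pics/scene0.png

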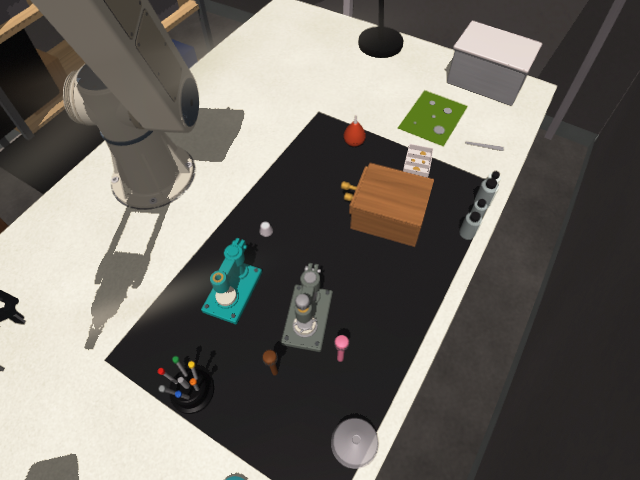

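View pics/top0.png

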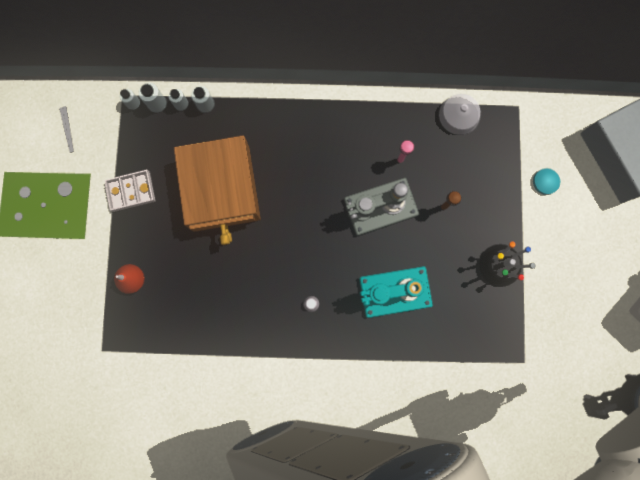

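The scene view shows the wooden chest at (390,200) with its knobs at about (348,188), and the grey press at (308,310). The top view shows the chest at (215,185), its knob at (225,235), and the grey press's plunger head at (401,188).

Top-view pixels that could be taken for the plunger:
- the head in the grey press at (401,188), which is the one I choose (steel, in its guide)
- the turquoise press's guide at (413,288)
- the pink pin at (407,147)
- the brown pin at (454,198)

I'll check the choice in close crops.

Run:
```python
import cv2,numpy as np
s=cv2.imread("pics/scene0.png");t=cv2.imread("pics/top0.png")
def c(i,x,y,w,h,k): return cv2.resize(i[y:y+h,x:x+w],(w*k,h*k),interpolation=cv2.INTER_CUBIC)
a=np.hstack([c(t,330,160,100,75,4),c(s,265,250,100,75,4)])
b=np.hstack([c(t,165,130,100,125,3)[:300],c(t,165,130,100,125,3)[75:],c(s,335,150,100,100,2).repeat(1,0)[:200].copy() if 0 else c(s,335,155,66,100,3)])
b=np.hstack([c(t,165,130,100,125,3)[75:375],np.zeros((300,100,3),np.uint8),c(s,335,150,100,100,4)[:300]])
cv2.imwrite("pics/crop1.png",np.vstack([a,b]))
```

```text
(no output)
```

View pics/crop1.png

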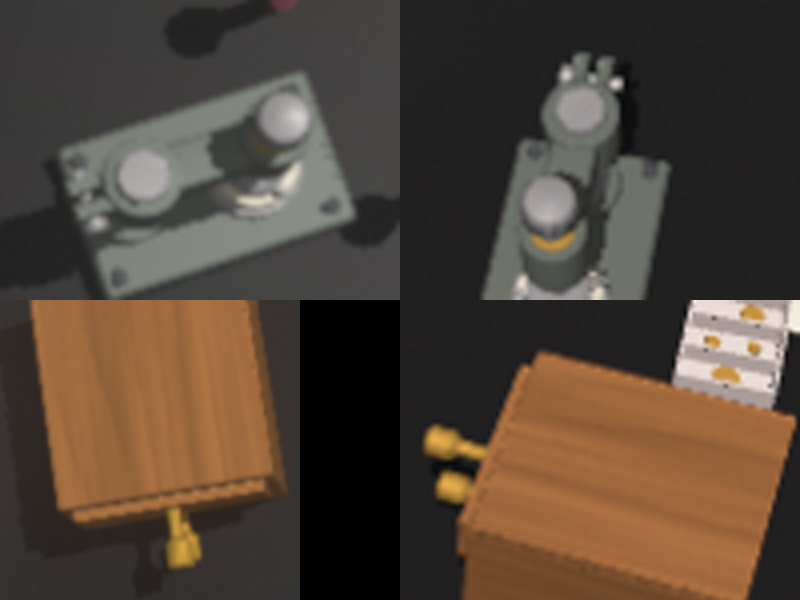

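The crops confirm the choice. The steel plunger head's top disc is at top (400.8,189.3) and scene (302.5,300.8), and the column's top is at top (365.8,203.8) and scene (310,277.5). The upper brass knob is at about scene (345,186) and top (226.5,238).

```bash
cat > h.py <<'E'
import numpy as np,cv2
from rig import r
from scipy.spatial.transform import Rotation as R
def cam(n,s=None):
    p=r.camera_params(n); K=np.array([[p['fx'],0,p['cx']],[0,p['fy'],p['cy']],[0,0,1]]); d=np.array([p['k1'],0,0,0,0.])
    if n!="wrist":
        M=R.from_rotvec(p['rvec']).as_matrix(); t=p['tvec']
    else:
        H=p['hand_eye']; Rt=R.from_euler('xyz',s['tcp_rot']).as_matrix()
        A=Rt@H[:3,:3]; c=Rt@H[:3,3]+s['eef_pos']; M=A.T; t=-M@c
    return K,d,M,t
def ray(C,uv):
    K,d,M,t=C; x=cv2.undistortPoints(np.array([[uv]],float),K,d)[0,0]
    return -M.T@t, M.T@np.array([x[0],x[1],1])
def atz(C,uv,z):
    o,v=ray(C,uv); return o+v*(z-o[2])/v[2]
def proj(C,P):
    K,d,M,t=C; return cv2.projectPoints(np.array(P,float).reshape(-1,1,3),cv2.Rodrigues(M)[0],t,K,d)[0][:,0]
def tri(Cs,uvs):
    A=np.zeros((3,3));b=np.zeros(3)
    for C,uv in zip(Cs,uvs):
        o,v=ray(C,uv); v/=np.linalg.norm(v); Q=np.eye(3)-np.outer(v,v); A+=Q;b+=Q@o
    return np.linalg.solve(A,b)
E
python3 - <<'E'
from h import *
np.set_printoptions(precision=1,suppress=True)
T=cam("top");S=cam("scene")
print("head",atz(T,(400.75,189.25),168),atz(S,(302.5,300.75),168),tri([T,S],[(400.75,189.25),(302.5,300.75)]))
print("col",atz(T,(365.75,203.75),127),atz(S,(310,277.5),127))
print("knob",tri([T,S],[(226.5,238),(345,186)]),atz(S,(345,186),75),atz(T,(226.5,238),75),atz(S,(348.75,197),30))
for n,u in dict(FL=(185,225),FR=(255.7,213.3),BL=(176,147),BR=(247,137)).items(): print(n,atz(T,u,100))
for n,u in dict(blower=(130,279),loupe=(312,303),tray=(130,190),pink=(407,147),stand=(503,265),turq=(413,288)).items(): print(n,atz(T,u,30))
E
```

```text
head [ 654.4 -176.7  168. ] [ 656.7 -177.2  168. ] [ 655.5 -176.6  165.2]
col [ 629.4 -106.9  127. ] [ 629.2 -105.4  127. ]
knob [552.4 196.   83.8] [549.1 202.3  75. ] [553.7 197.5  75. ] [560.6 206.   30. ]
FL [576.8 286.3 100. ]
FR [606.8 131.9 100. ]
BL [752.9 318.  100. ]
BR [779.6 159.2 100. ]
blower [458.3 423.1  30. ]
loupe [416.3   4.1  30. ]
tray [666.3 438.7  30. ]
pink [ 786.6 -209.5   30. ]
stand [ 513.2 -432.8   30. ]
turq [ 455.9 -224.5   30. ]
```

Chest yaw comes out at about 0.18 rad, with the knob near (551,201,75). I'll move above it and look with the wrist camera.

```bash
python3 -m jog '[[[0,0,0.125],[0,0,0],1],[[0,0,0.125],[0,0,0],1],[[0,0,0],[0.0209,-0.0352,0],1],[[0,0,0],[0.0209,-0.0352,0],1],[[0,0,0],[0.0209,-0.0352,0],1],[[0,0,0],[0.0209,-0.0352,0],1],[[0,0,0],[0.0209,-0.0352,0],1],[[0,0,0],[0.0209,-0.0352,0],1],[[0,0,0],[0.0209,-0.0352,0],1],[[0,0,0],[0.0209,-0.0352,0],1],[[0,0,0],[0.0209,-0.0352,0],1],[[0,0,0],[0.0209,-0.0352,0],1]]' 40
python3 -m jog '[[[0,0,0],[0.0209,-0.0352,0],1],[[0,0,0],[0.0209,-0.0352,0],1],[[0,0,0],[0.0209,-0.0352,0],1],[[0,0,0],[0.0209,-0.0352,0],1],[[0,0,0],[0.0209,-0.0352,0],1],[[0,0,0],[0.0209,-0.0352,0],1],[[0,0,0],[0.0209,-0.0352,0],1],[[0,0,0],[0.0209,-0.0352,0],1],[[0,0,0],[0.0209,-0.0352,0],1],[[0,0,0],[0.0209,-0.0352,0],1],[[0,0,0],[0,0,0.03],1],[[0,0,0],[0,0,0],1]]'
python3 - <<'E'
from h import *
s=r.sense(); im=r.grab_frame("wrist"); cv2.imwrite("pics/w1.png",im[:,:,::-1])
print(s['clock'],s['eef_pos'],s['tcp_rot'],s['qpos'])
W=cam("wrist",s); print(proj(W,[[551,201,75],[591.8,209,100]]))
E
```

```text
clock: 1.3
eef_pos: [403.2, -182.8, 256.2]
tcp_rot: [-3.142, 0.0, 0.18]
contact_force: [0.0, -0.3, -0.0]
opening: 0.996
grasp_force: 0.0
clock: 2.5
eef_pos: [543.6, 199.5, 222.7]
tcp_rot: [3.14, 0.006, 0.182]
contact_force: [-0.1, -0.6, -0.4]
opening: 1.0
grasp_force: 0.0
2.5 [543.64405482 199.50589642 222.71380793] [3.14046012 0.00633635 0.18164267] [ 3.49162758e-01  3.19927174e-01  1.76212298e+00 -6.87504448e-05
  1.06597898e+00  1.73834627e+00]
[[312.96376409 216.8315177 ]
 [311.9554493  159.43452222]]
```

View pics/w1.png

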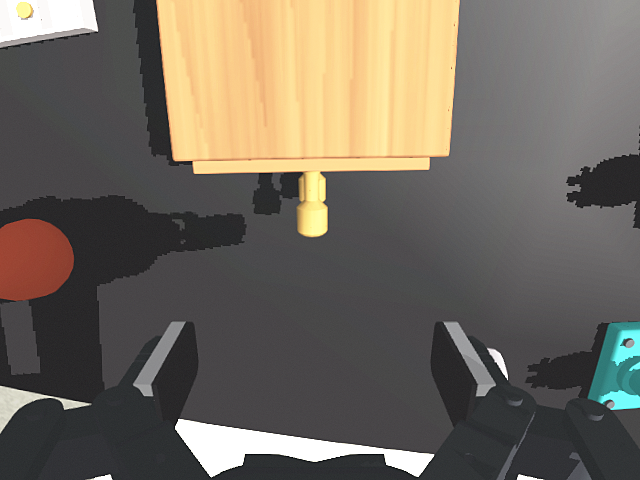

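The wrist view shows the top knob's head centred at about (313,219), against a predicted (313,217), so the estimate holds. The chest front is turned by only about 0.018 rad more. Descending and gripping.

```bash
python3 -m jog '[[[0,0,-0.018],[0.0066,0,0.02],1],[[0,0,0],[0,0,0.025],1],[[0,0,0],[0,0,0.025],1],[[0,0,0],[0,0,0.025],1],[[0,0,0],[0,0,0.025],1],[[0,0,0],[0,0,0.02],1],[[0,0,0],[0,0,0],1],[[0,0,0],[0,0,0],1]]' 40
python3 - <<'E'
from h import *
s=r.sense(); print(s['eef_pos'],s['tcp_rot'],s['contact_force'])
E
```

```text
clock: 3.35
eef_pos: [552.6, 199.9, 87.3]
tcp_rot: [3.142, -0.0, 0.197]
contact_force: [0.3, 0.3, 0.2]
opening: 1.001
grasp_force: 0.0
[552.63378825 199.89543902  87.31784377] [ 3.14156679e+00 -1.38934953e-04  1.96937570e-01] [0.26798315 0.33444741 0.18741913]
```

```bash
python3 -m jog '[[[0,0,0],[-0.002,-0.001,0.006],1],[[0,0,0],[0,0,0],-1],[[0,0,0],[0,0,0],-1],[[0,0,0],[0,0,0],-1],[[0,0,0],[0,0,0],-1],[[0,0,0],[0,0,0],-1],[[0,0,0],[0,0,0],-1],[[0,0,0],[0,0,0],-1]]' 40
```

```text
clock: 4.15
eef_pos: [550.3, 202.1, 80.7]
tcp_rot: [-3.14, -0.001, 0.197]
contact_force: [-1.8, 5.5, 1.7]
opening: 0.219
grasp_force: 39.1
```

It's on the knob (about 19 mm opening). Pulling.

```bash
python3 -m jog '[[[0,0,0],[-0.004,0,0],-1],[[0,0,0],[-0.01,0,0],-1],[[0,0,0],[-0.012,0,0],-1],[[0,0,0],[-0.012,0,0],-1],[[0,0,0],[-0.012,0,0],-1],[[0,0,0],[-0.012,0,0],-1],[[0,0,0],[-0.012,0,0],-1],[[0,0,0],[-0.012,0,0],-1],[[0,0,0],[-0.006,0,0],-1],[[0,0,0],[0,0,0],-1]]'
```

```text
clock: 5.15
eef_pos: [459.4, 183.8, 80.7]
tcp_rot: [-3.14, -0.001, 0.197]
contact_force: [-2.8, 6.8, 1.7]
opening: 0.215
grasp_force: 40.2
```

```bash
python3 -m jog '[[[0,0,0],[-0.005,0,0],-1],[[0,0,0],[-0.003,0,0],-1],[[0,0,0],[0,0,0],-1]]'; python3 -m jog '[[[0,0,0],[-0.003,0,0],-1],[[0,0,0],[-0.001,0,0],-1],[[0,0,0],[0,0,0],-1]]'
```

```text
clock: 5.45
eef_pos: [452.2, 182.3, 80.7]
tcp_rot: [-3.14, -0.001, 0.197]
contact_force: [-2.1, 5.9, 3.1]
opening: 0.215
grasp_force: 40.3
clock: 5.75
eef_pos: [451.9, 182.3, 80.9]
tcp_rot: [-3.14, -0.008, 0.198]
contact_force: [11.7, 6.7, -14.1]
opening: 0.216
grasp_force: 40.0
```

It reached the stop after 100 mm of pull, with 12 N. Relieving the force, releasing, rising, and going to the press.

```bash
python3 -m jog '[[[0,0,0],[0.0015,0,0],-1],[[0,0,0],[0,0,0],-0.2],[[0,0,0],[0,0,0],0.4],[[0,0,0],[0,0,0],1],[[0,0,0],[0,0,0],1],[[0,0,0],[0,0,-0.01],1],[[0,0,0],[0,0,-0.03],1],[[0,0,0],[0,0,-0.04],1],[[0,0,0],[0,0,-0.04],1],[[0,0,0],[0,0,-0.04],1],[[0,0,0],[0,0,-0.01],1]]'
python3 -m jog '[[[0,0,0],[0.01,0.039,0],1],[[0,0,0],[0.01,0.039,0],1],[[0,0,0],[0.01,0.039,0],1],[[0,0,0],[0.01,0.039,0],1],[[0,0,0],[0.01,0.039,0],1],[[0,0,0],[0.01,0.039,0],1],[[0,0,0],[0.01,0.039,0],1],[[0,0,0],[0.01,0.039,0],1],[[0,0,0],[0.01,0.039,0],1],[[0,0,0],[0.01,0.039,0],1],[[0,0,0],[0,0,0],1],[[0,0,0],[0,0,0],1]]'
python3 - <<'E'
from h import *
s=r.sense(); im=r.grab_frame("wrist"); cv2.imwrite("pics/w2.png",im[:,:,::-1])
t=r.grab_frame("top"); cv2.imwrite("pics/top1.png",t[:,:,::-1])
print(s['clock'],s['eef_pos'],s['tcp_rot'])
W=cam("wrist",s); print(proj(W,[[655.5,-177,168],[655.5,-177,144],[655.5,-177,127],[629.3,-106,127]]))
E
```

```text
clock: 6.85
eef_pos: [451.4, 181.6, 255.4]
tcp_rot: [-3.14, -0.007, 0.198]
contact_force: [0.3, -0.4, 0.5]
opening: 0.998
grasp_force: 0.0
clock: 8.05
eef_pos: [623.8, -182.4, 249.6]
tcp_rot: [-3.141, 0.001, 0.196]
contact_force: [-0.4, -0.0, 0.4]
opening: 1.0
grasp_force: 0.0
8.05 [ 623.77916202 -182.39517505  249.59618112] [-3.14068431e+00  1.27964578e-03  1.96162477e-01]
[[315.26215284 206.98102988]
 [315.1335281  195.93850877]
 [315.0567988  189.35900554]
 [190.5188245  209.26771124]]
```

View pics/w2.png

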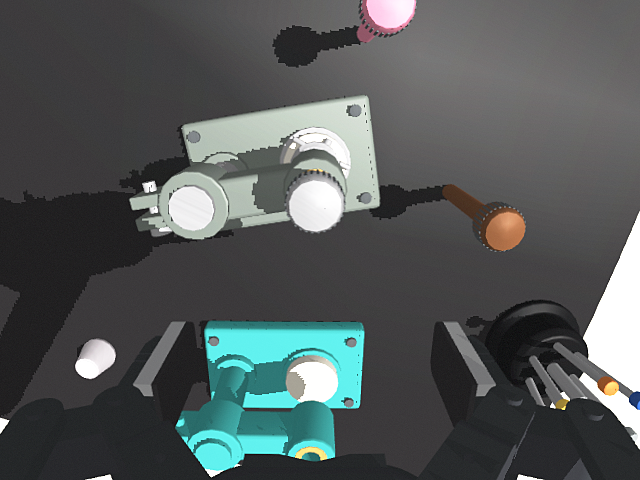

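View pics/top1.png

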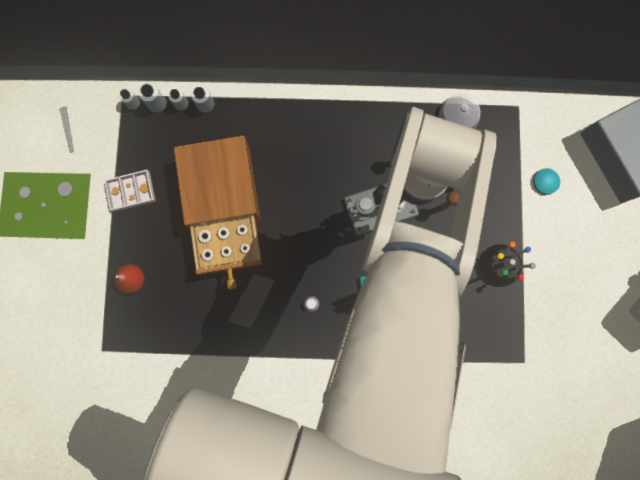

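The drawer is visibly open in the top view, at (228,245). In the wrist view the steel head's top disc is at (315,205) against a predicted (315,207), and the column is at (190,208) as predicted. Going down around the head.

```bash
python3 -m jog '[[[0,0,0],[0.018,0.001,0],1],[[0,0,0],[0.015,0,0],1],[[0,0,0],[0,0,0],1],[[0,0,0],[0,0,0.02],1],[[0,0,0],[0,0,0.02],1],[[0,0,0],[0,0,0.02],1],[[0,0,0],[0,0,0.02],1],[[0,0,0],[0,0,0.005],1],[[0,0,0],[0,0,0],1],[[0,0,0],[0,0,0],1]]' 30
python3 - <<'E'
from h import *
s=r.sense(); im=r.grab_frame("wrist"); cv2.imwrite("pics/w3.png",im[:,:,::-1])
print(s['clock'],s['eef_pos'],s['tcp_rot'],s['contact_force'])
W=cam("wrist",s); print(proj(W,[[656.3,-176.8,168],[629.3,-106,127]]))
E
```

```text
clock: 9.15
eef_pos: [657.1, -176.2, 166.4]
tcp_rot: [3.141, -0.001, 0.198]
contact_force: [0.2, -0.5, -0.2]
opening: 0.999
grasp_force: 0.0
9.15 [ 657.09706111 -176.21513248  166.40158897] [ 3.14110276e+00 -9.33115150e-04  1.98178241e-01] [ 0.23259313 -0.4692504  -0.17759143]
[[314.56484888 366.16608833]
 [145.1424559  332.32554384]]
```

View pics/w3.png

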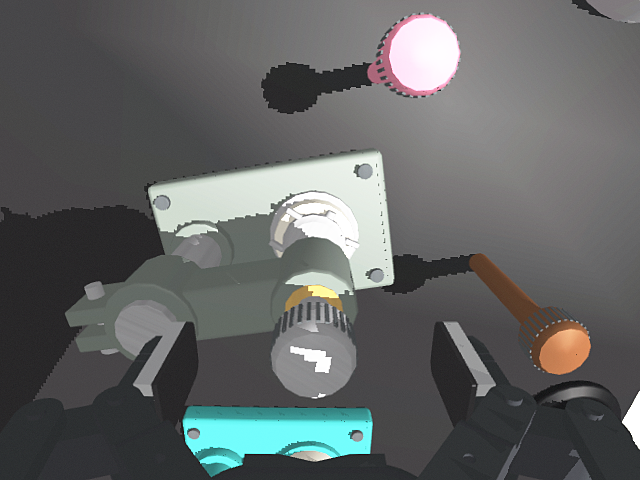

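The head disc is centred at about (314.5,358), midway between the pads, which sit at 195 and 432. It is about 2–3 mm further along tool x than the TCP. Nudging and closing.

```bash
python3 -m jog '[[[0,0,0],[0.002,0,0.004],1],[[0,0,0],[0,0,0],0.2],[[0,0,0],[0,0,0],-0.1],[[0,0,0],[0,0,0],-0.25],[[0,0,0],[0,0,0],-0.35],[[0,0,0],[0,0,0],-1],[[0,0,0],[0,0,0],-1],[[0,0,0],[0,0,0],-1],[[0,0,0],[0,0,0],-1]]' 30; python3 -c "
from rig import r
s=r.sense();print(s['wrist_torque'])"
```

```text
clock: 10.1
eef_pos: [658.9, -176.0, 161.5]
tcp_rot: [3.142, -0.0, 0.198]
contact_force: [0.3, 0.1, 3.0]
opening: 0.339
grasp_force: 29.6
[ 0.13048741  0.0901867  -0.0224343 ]
```

Gripped at 29 mm with almost no side force. Lifting, first 10 mm.

```bash
python3 -m jog '[[[0,0,0],[0,0,-0.002],-1],[[0,0,0],[0,0,-0.004],-1],[[0,0,0],[0,0,-0.004],-1],[[0,0,0],[0,0,0],-1]]' 40; python3 -m jog '[[[0,0,0],[0,0,-0.005],-1],[[0,0,0],[0,0,-0.005],-1],[[0,0,0],[0,0,-0.005],-1],[[0,0,0],[0,0,-0.005],-1],[[0,0,0],[0,0,0],-1]]'
```

```text
clock: 10.5
eef_pos: [659.0, -176.1, 171.8]
tcp_rot: [3.141, -0.0, 0.198]
contact_force: [0.3, 0.4, -2.6]
opening: 0.338
grasp_force: 39.7
clock: 11.0
eef_pos: [659.2, -176.1, 192.4]
tcp_rot: [3.141, -0.001, 0.198]
contact_force: [0.1, -0.3, -2.9]
opening: 0.34
grasp_force: 39.7
```

```bash
python3 -m jog '[[[0,0,0],[0,0,-0.005],-1],[[0,0,0],[0,0,-0.005],-1],[[0,0,0],[0,0,-0.005],-1],[[0,0,0],[0,0,-0.003],-1],[[0,0,0],[0,0,0],-1],[[0,0,0],[0,0,0],-1],[[0,0,0],[0,0,0],-1],[[0,0,0],[0,0,0],-1]]'
python3 - <<'E'
from h import *
s=r.sense(); print(s['eef_pos'],s['contact_force'])
ims=[r.grab_frame(n) for n in("wrist","scene")]
cv2.imwrite("pics/w4.png",np.hstack([cv2.resize(ims[0],(400,300)),cv2.resize(ims[1][225:375,225:425],(400,300))])[:,:,::-1])
E
```

```text
clock: 11.8
eef_pos: [658.7, -175.9, 209.0]
tcp_rot: [-3.141, 0.0, 0.198]
contact_force: [-0.1, 0.8, -2.5]
opening: 0.34
grasp_force: 39.7
[ 658.69342447 -175.93558628  209.0099071 ] [-0.06900921  0.82671324 -2.54574036]
```

View pics/w4.png

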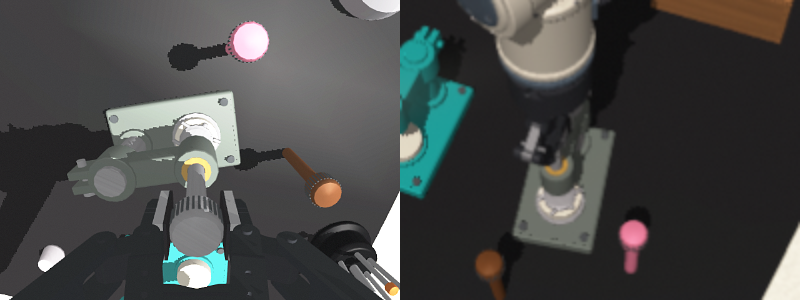

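The picture shows the head held between the pads, the rod upright out of the guide at about (195,175), and the watch still on its die. The lift is 47.5 mm, so the foot is about 13.5 mm inside the guide, with side force under 1 N. Handing in.

```bash
python3 -c "
from rig import r
print(r.sign_off())"
```

```text
the job is handed in; nothing more can be done
None
```

I pulled the top drawer out to its stop, then drew the plunger up until its foot was about 13.5 mm inside the guide (estimated from the 47.5 mm lift). The gripper is holding it there with under 1 N of side force, and the job is handed in; no verdict came back.

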